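# Kit the head-unit connector plugs and clip in the completion tag

## Task

Collect the finished connector plugs, the ones with a white lock bar on top, from the foam pad and stand each upright in the caddy bin of its own colour; leave the unfinished plugs, with an empty black slot, where they are. When all three are in, clip the orange tag upright into the caddy's socket, pressing it fully home until its tabs catch. Let go of everything at the end.

Things in the scene. Friction and masses are not known exactly. Their poses are not given: they have to be found in the camera images.
- plug_blue_mid (a point): blue plastic connector plug with the white lock bar along the middle of its top, between two rows of small black openings: a block 44 (its x) x 26 (its y) x 34 mm tall, about 40 g, standing free on the white foam pad (3 mm thick); this point is its centre, 17 mm above its underside. Grasp across the 26 mm sides.
- plug_yellow_mid (a point): yellow plastic connector plug with the white lock bar along the middle of its top, between two rows of small black openings: a block 44 (its x) x 26 (its y) x 34 mm tall, about 40 g, standing free on the white foam pad (3 mm thick); this point is its centre, 17 mm above its underside. Grasp across the 26 mm sides.
- plug_green_mid (a point): green plastic connector plug with the white lock bar along the middle of its top, between two rows of small black openings: a block 44 (its x) x 26 (its y) x 34 mm tall, about 40 g, standing free on the white foam pad (3 mm thick); this point is its centre, 17 mm above its underside. Grasp across the 26 mm sides.
- bare_blue_mid (a point): unfinished blue plug, the look-alike: same block, 44 x 26 x 34 mm tall, same colour and openings, but a black empty slot where the white lock bar should be; stays on the pad. Point: its centre, 17 mm above its underside.
- bare_yellow_mid (a point): unfinished yellow plug, the look-alike: same block, 44 x 26 x 34 mm tall, same colour and openings, but a black empty slot where the white lock bar should be; stays on the pad. Point: its centre, 17 mm above its underside.
- tag_mid (a point): orange clip-in tag, 52 mm tall, on the pad: head 40 (its x) x 22 (y) x 28 mm tall with white top patch, on a 26 x 18 mm stem 24 mm long. White sprung tabs at the stem's x ends, 35 mm over both, upper edges 11 mm above the underside. Point: centre, 26 mm above the underside. Grasp the head's 22 mm sides with fingertips 26 mm or more above the underside, to clear the socket. Half-turn symmetric.
- bin_blue: square blue open bin in the grey caddy tray, 76 x 76 mm outside, 70 x 70 mm inside, fixed; origin: centre of its underside; its floor is 3 mm and its rim 11 mm above the origin; x and y along its sides. The tray (190 mm square) holds 3 bins and the socket, two by two, 86 mm apart.
- bin_yellow: square yellow open bin in the grey caddy tray, 76 x 76 mm outside, 70 x 70 mm inside, fixed; origin: centre of its underside; its floor is 3 mm and its rim 11 mm above the origin; x and y along its sides. The tray (190 mm square) holds 3 bins and the socket, two by two, 86 mm apart.
- bin_green: square green open bin in the grey caddy tray, 76 x 76 mm outside, 70 x 70 mm inside, fixed; origin: centre of its underside; its floor is 3 mm and its rim 11 mm above the origin; x and y along its sides. The tray (190 mm square) holds 3 bins and the socket, two by two, 86 mm apart.
- socket: fixed clip socket in the tray: grey block 56 x 52 x 26 mm tall on a black 76 mm square base; origin: centre of its underside. White funnel, 39 (x) x 32 (y) mm at the top, narrows to a 29 x 22 mm slot; the tag's x goes along the socket's x. Tabs meet the ledges 12 mm above home; about 6 to 14 N pushes them past. Home: tag underside 3 mm, centre 29 mm, top 55 mm above the origin.

How it is judged:
By the outcome, as a careful person would: the job done as asked, in the order asked, and still so for the second after the job is handed in, with the robot touching nothing.
It also fails if it takes over 112 s, if anything falls off the work surface, if the arm or the gripper's body presses on something with over 40 N, if the wrist force passes 120 N, or if a joint passes its speed limit or range.

## Robot

A 6-joint arm with a two-finger parallel gripper is mounted at the origin on the work surface. World frame = base frame: x ahead of the robot, y to its left, z up, the work surface at z = 0. Lengths are in m, angles in rad, forces in N, time in s.
With the tool pointing down it reaches from about 0.425 to 0.95 m from the base axis. Payload 14.7 kg.
Tool frame: the origin (TCP) lies on the centre line of the jaws, within the pads' length; the fingertips stand 25 mm ahead of it and the grasp point (between the pads) lies 6 mm ahead of it; y points along the fingers, x is the direction in which the jaws open and shut, and the axes are right-handed (so a half turn about y gives the same grasp; the last joint's range is limited). The gripper opens to 85 mm and grips with 20 to 120 N. Pads are 22 mm wide; open, the fingers measure 114 mm over their backs; the gripper's body (76 mm by 85 mm) begins 54 mm behind the grasp point. The pads swing forward as they close: fully open they stand 13 mm farther back than shut.
Start: joints at [-1.164, 0.48, 1.596, -0, 1.065, -0.047], TCP at [0.285, -0.584, 0.256] pointing down, gripper open.
Joint ranges: [-2.75, 2.75], [-0.82, 2.05], [0.23, 2.67], [-1.56, 4.7], [0.09, 2.69], [-2.92, 2.92]. Speed limits (rad/s): [1.89, 1.89, 2.39, 3.01, 3.01, 3.01].

## Interface

Orientations are given as a unit quaternion [w, x, y, z].
In Python, from bench import env, grab_frame, camera_model gives the robot as it stands.
- The arm moves only by the tool jog_arm, never from a script. Its argument "moves" is a list of rows, each an object with "gripper": the closure in counts, from 0 (fully open) to 255 (shut); "translation": the shift along the world's x, y, z in m, a list of three; "turn": the turn about the world's z in degrees. A call has 1 to 8 rows; each row is the pose to reach, as a shift and turn from the pose measured when the call began; what a row does not reach only later rows make up. A row lasts 1/12 s, in which the tool goes at most 41.7 mm and 7.16 degrees, less where a joint would pass 70% of its speed; a pose out of reach is approached as far as the arm can. A call with a gripper value outside its range is refused whole. The fingers move at their own pace and stop on an object; the grip force is fixed at half the most. Time passes only in rows, so rows that repeat a pose let the fingers close. It gives the time, the measured TCP pose, the force and the opening at its end, in the units of the state.
- env.sense(): the state, without advancing time (a new reading comes with each control period).
- grab_frame(name): name is "scene" or "side" or "wrist"; returns (picture, depth): 480x640x3 uint8, red, green, blue; 480x640 float32, m along the optical axis (not along the pixel's ray), 0 where there is no reading.
- camera_model(name): a dict with "K" (3x3 intrinsics, pixels), "xyz" and "orientation" of the camera in the world; the wrist camera has in their place "tool_from_camera" (4x4, takes a point from camera to tool coordinates, whose origin is the TCP and whose axes are the tool frame's). Camera axes: x right, y down, z forward; pixel columns grow to the right and rows downward; lengths in m; the calibration is good to about 2 mm. A picture is of the moment at which its call begins: read the wrist's pose just before it. camera_model takes no time and is no camera call.
- env.job_done(): hands the job in, once; it reports no verdict.
The state is a dict: "clock": time; "joint_pos": joint angles; "joint_velocities": joint speeds; "tau": joint torques, N m; "tool_pos": TCP position; "tool_rot": TCP orientation; "force": force on the tool from outside, world axes, zero at the start; "torque": the same for the moment, N m; "finger_gap": finger opening in m.
Only numpy, scipy, OpenCV 4.12 (cv2) and the standard library are available. Lean on these libraries where they do the work, as an engineer would, in place of code of your own. Each camera call takes 0.05 s, during which the arm holds its last target.

## Working session

There is one attempt and no reset: what is moved stays moved. The work goes in short steps, Python scripts to look and compute and a tool call to move; the robot and the scene stay as the last step left them, time stands still between calls to the robot, and variables do not carry over. Pictures are saved under pics/ and viewed, and the job is handed in when it is done.

Besides the shell and the picture viewer there is one more tool, called by a JSON object that holds its "name" and its "arguments". jog_arm: Moves the arm, as the interface text tells. Its arguments: {"type":"object","properties":{"moves":{"type":"array","items":{"type":"object","properties":{"gripper":{"type":"number"},"translation":{"type":"array","items":{"type":"number"}},"turn":{"type":"number"}}}}},"required":["moves"]}

```bash
ls; mkdir -p pics; python3 - <<'E'
from bench import env, grab_frame, camera_model
import cv2
s=env.sense(); print(s)
for n in("scene","side","wrist"):
    p,d=grab_frame(n); cv2.imwrite(f"pics/{n}0.png",p[:,:,::-1]); print(n,camera_model(n),d.min(),d.max())
    import numpy as np; np.savez(f"{n}0.npz",p=p,d=d)
E
```

```text
pics
{'clock': 0.0, 'joint_pos': array([-1.16357681e+00,  4.80877911e-01,  1.59688959e+00,  2.25633934e-05,
        1.06507283e+00, -4.65933192e-02]), 'joint_velocities': array([ 1.49108247e-03,  6.77666698e-04, -7.63582252e-05,  3.19126574e-03,
       -2.66135780e-04,  2.02014590e-04]), 'tau': array([ 8.24935123e-03, -9.50618076e+01, -4.30176723e+01,  7.86312175e-04,
        1.22626344e-02,  4.92226420e-06]), 'tool_pos': array([ 0.28483304, -0.58383945,  0.25563661]), 'tool_rot': array([ 0.59992015, -0.59940684,  0.37506338, -0.37434572]), 'force': array([-0.62653863, -0.43412542,  0.67584018]), 'torque': array([-0.04973362, -0.02506529,  0.00556091]), 'finger_gap': 0.08573210386678286}
scene {'K': array([[438.91562666,   0.        , 316.67309583],
       [  0.        , 438.91562666, 240.17524278],
       [  0.        ,   0.        ,   1.        ]]), 'xyz': array([1.05745618, 0.44145954, 0.78435922]), 'orientation': array([-0.15039967,  0.4080774 ,  0.84066017, -0.32271235])} 0.0 3.8011005
side {'K': array([[590.06923687,   0.        , 313.69342528],
       [  0.        , 590.06923687, 240.30358826],
       [  0.        ,   0.        ,   1.        ]]), 'xyz': array([0.16337348, 0.68078216, 0.86015678]), 'orientation': array([ 0.09089259, -0.23677562,  0.89730331, -0.36127912])} 0.0 3.5625515
wrist {'K': array([[360.18947112,   0.        , 317.62427902],
       [  0.        , 360.18947112, 239.45563289],
       [  0.        ,   0.        ,   1.        ]]), 'tool_from_camera': array([[ 9.99999826e-01,  4.95455176e-04, -3.21595198e-04,
         1.52195972e-03],
       [ 4.42454714e-04, -2.67610374e-01,  9.63527110e-01,
        -1.17664472e-01],
       [ 3.91322283e-04, -9.63527084e-01, -2.67610547e-01,
         6.77127251e-02],
       [ 0.00000000e+00,  0.00000000e+00,  0.00000000e+00,
         1.00000000e+00]])} 0.0 1.2367164
```

View pics/scene0.png

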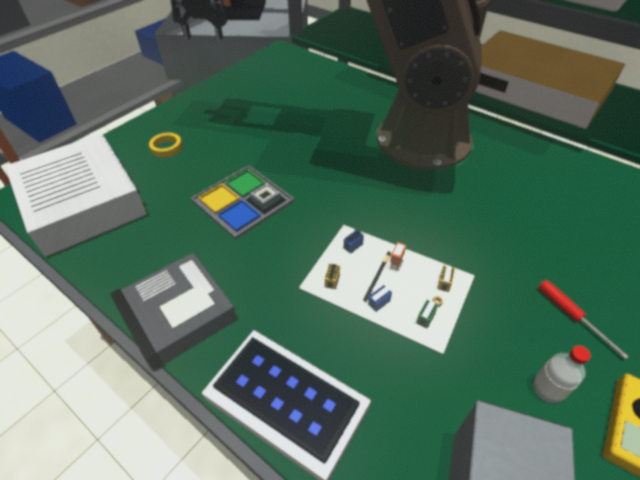

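View pics/side0.png

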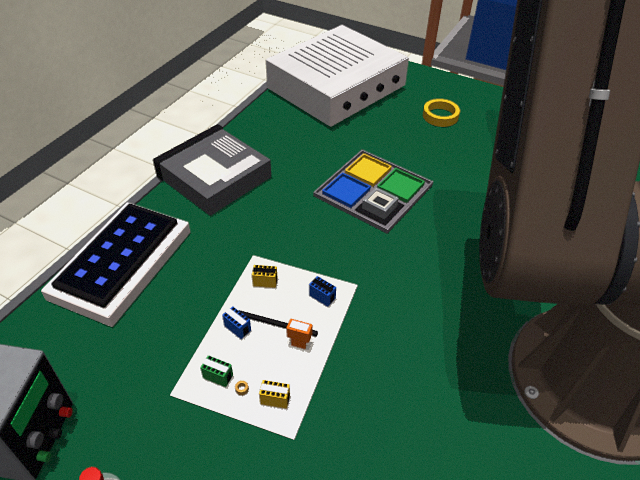

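View pics/wrist0.png

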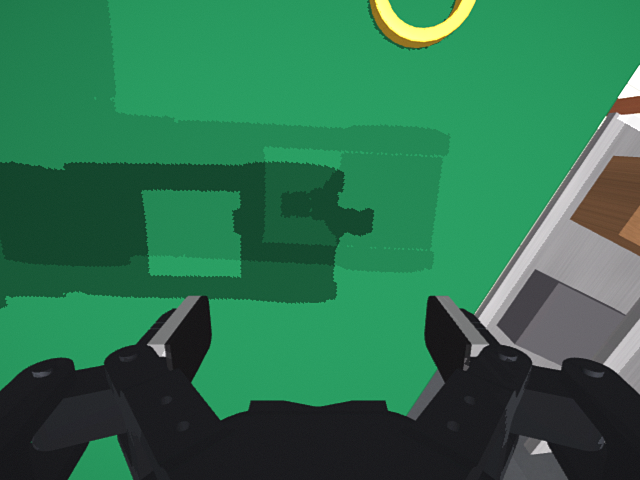

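The scene view shows the pad with plugs at about x 330-450, y 235-320, and the caddy at about (243,200). In the side view the pad is at about (265,345) and the caddy at (375,190). I'll zoom in.

```bash
python3 - <<'E'
import cv2
a=cv2.imread("pics/side0.png")
cv2.imwrite("pics/c1.png",cv2.resize(a[250:442,165:360],None,fx=3.1,fy=3.1,interpolation=cv2.INTER_CUBIC))
cv2.imwrite("pics/c2.png",cv2.resize(a[145:235,310:440],None,fx=5,fy=5,interpolation=cv2.INTER_CUBIC))
a=cv2.imread("pics/scene0.png")
cv2.imwrite("pics/c3.png",cv2.resize(a[220:355,295:480],None,fx=4,fy=4,interpolation=cv2.INTER_CUBIC))
E
```

```text
(no output)
```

View pics/c1.png

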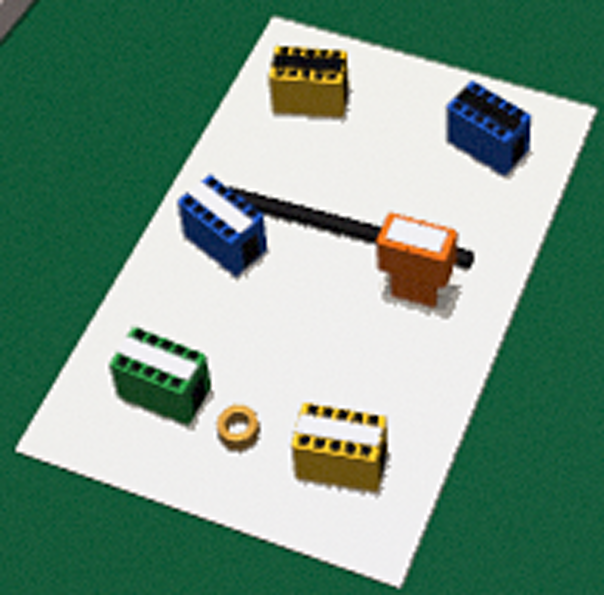

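View pics/c2.png

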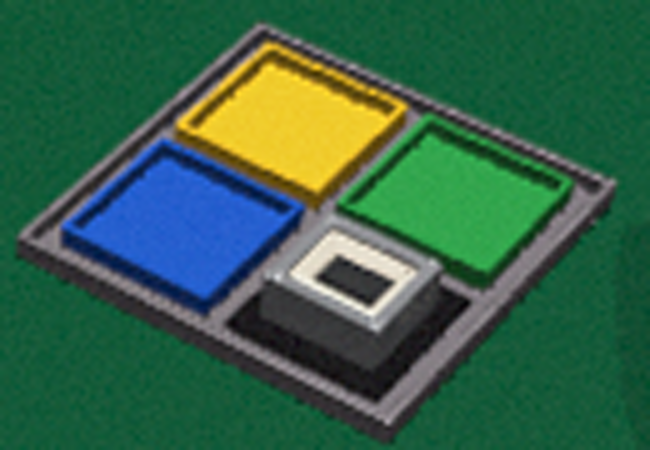

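View pics/c3.png

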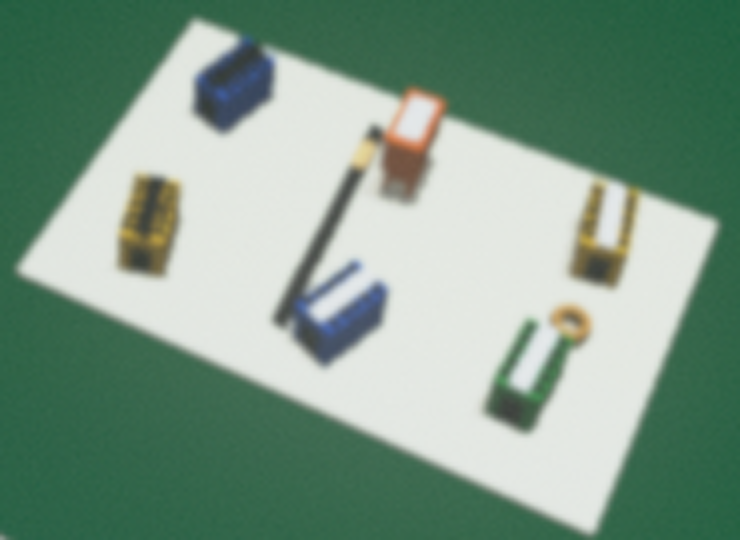

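The side view zoom shows finished plugs as blue (235,322), green (216,370) and yellow (275,392). The unfinished ones are at the pad's far end, and the tag is at (300,330). A black pen lies between the blue plug and the tag. Next I'll measure the poses.

```bash
cat > h.py <<'E'
import numpy as np, cv2
from scipy.spatial.transform import Rotation as R
def rot(q): return R.from_quat([q[1],q[2],q[3],q[0]]).as_matrix()
def campose(m,s=None):
    if 'xyz' in m: return rot(m['orientation']),np.array(m['xyz'])
    T=np.array(m['tool_from_camera']); Q=rot(s['tool_rot'])
    return Q@T[:3,:3], Q@T[:3,3]+s['tool_pos']
def cast(uv,z,m,s=None):
    Rm,t=campose(m,s); uv=np.atleast_2d(uv).astype(float)
    d=np.c_[uv,np.ones(len(uv))]@np.linalg.inv(m['K']).T@Rm.T
    return t+d*((z-t[2])/d[:,2])[:,None]
def cloud(d,m,s=None):
    Rm,t=campose(m,s); v,u=np.mgrid[:d.shape[0],:d.shape[1]]
    c=np.stack([u,v,np.ones_like(u)],-1)@np.linalg.inv(m['K']).T*d[...,None]
    return c@Rm.T+t
def blobs(mask,amin=10):
    n,l,st,c=cv2.connectedComponentsWithStats(mask.astype(np.uint8))
    return [(l==i) for i in range(1,n) if st[i,4]>=amin]
def rect(xy):
    (c,sz,a)=cv2.minAreaRect((np.asarray(xy)*1000).astype(np.float32))
    if sz[0]<sz[1]: sz=sz[::-1]; a+=90
    a=(a+90)%180-90
    return np.array(c)/1000,np.array(sz),a
def maskrect(mask,z,m,s=None):
    cs,_=cv2.findContours(mask.astype(np.uint8),cv2.RETR_EXTERNAL,cv2.CHAIN_APPROX_NONE)
    c=max(cs,key=cv2.contourArea)[:,0]
    return rect(cast(c,z,m,s)[:,:2])
E
python3 - <<'E'
from h import *
from bench import camera_model
for n in("side","scene"):
    f=np.load(n+"0.npz");p,d=f['p'],f['d'];m=camera_model(n)
    hsv=cv2.cvtColor(p,cv2.COLOR_RGB2HSV);P=cloud(d,m)
    H,S,V=[hsv[...,i].astype(int) for i in range(3)]
    print(n)
    cols={'yellow':((H>17)&(H<33)&(S>130)),'blue':((H>103)&(H<128)&(S>110)),'green':((H>50)&(H<75)&(S>120)&(V>95)),'orange':((H>3)&(H<17)&(S>140))}
    for c,mk in cols.items():
        for b in blobs(mk&(P[...,0]>.2)&(P[...,2]>-.01)&(P[...,2]<.1)&(d>0),25):
            q=P[b]; vs,us=np.where(b)
            print(c,b.sum(),(us.mean().round(),vs.mean().round()),'mean',np.median(q,0).round(3),'z',np.percentile(q[:,2],[5,50,95]).round(3))
    # white tops: white & height
    w=(S<70)&(V>150)&(P[...,2]>.025)&(P[...,2]<.075)&(d>0)
    for b in blobs(w,12):
        vs,us=np.where(b);z=np.median(P[b][:,2])
        c,sz,a=maskrect(b,z,m); print('white',b.sum(),(us.mean().round(),vs.mean().round()),'z',z.round(4),c.round(4),sz.round(1),round(a,1),np.median(P[b],0).round(3))
E
```

```text
side
yellow 732 (np.float64(441.0), np.float64(112.0)) mean [ 0.496 -0.574  0.016] z [-0.     0.016  0.025]
yellow 878 (np.float64(368.0), np.float64(169.0)) mean [ 0.56  -0.29   0.007] z [0.003 0.007 0.014]
yellow 26 (np.float64(259.0), np.float64(266.0)) mean [0.601 0.099 0.036] z [0.033 0.036 0.038]
yellow 360 (np.float64(264.0), np.float64(278.0)) mean [0.58  0.112 0.026] z [0.007 0.026 0.037]
yellow 103 (np.float64(242.0), np.float64(387.0)) mean [0.496 0.312 0.013] z [0.006 0.013 0.016]
yellow 443 (np.float64(274.0), np.float64(397.0)) mean [0.436 0.309 0.03 ] z [0.008 0.03  0.038]
blue 384 (np.float64(499.0), np.float64(5.0)) mean [ 0.551 -1.26   0.006] z [-0.008  0.006  0.017]
blue 963 (np.float64(346.0), np.float64(190.0)) mean [ 0.572 -0.203  0.007] z [0.003 0.007 0.015]
blue 2726 (np.float64(114.0), np.float64(252.0)) mean [0.852 0.209 0.044] z [0.041 0.044 0.046]
blue 417 (np.float64(322.0), np.float64(292.0)) mean [0.472 0.091 0.031] z [0.009 0.031 0.038]
blue 363 (np.float64(237.0), np.float64(324.0)) mean [0.564 0.226 0.029] z [0.009 0.029 0.038]
green 705 (np.float64(
[... 5094 characters left out ...]
24.2 [0.593 0.091 0.035]
white 104 (np.float64(447.0), np.float64(274.0)) z 0.0366 [0.4454 0.3   ] [43.7 14. ] 19.8 [0.445 0.3   0.037]
white 600 (np.float64(155.0), np.float64(285.0)) z 0.0497 [ 0.8516 -0.1585] [68.5 46.1] -15.6 [ 0.852 -0.158  0.05 ]
white 138 (np.float64(380.0), np.float64(293.0)) z 0.0366 [0.5753 0.2154] [41.3 27.2] -16.3 [0.573 0.214 0.037]
white 142 (np.float64(427.0), np.float64(309.0)) z 0.0365 [0.5494 0.3078] [44.4 19.2] 6.2 [0.548 0.31  0.036]
white 3604 (np.float64(289.0), np.float64(413.0)) z 0.0286 [0.8565 0.2012] [259.2 149.4] -84.2 [0.906 0.233 0.029]
white 465 (np.float64(631.0), np.float64(438.0)) z 0.0348 [0.5619 0.688 ] [50.4 24.6] 12.5 [0.563 0.689 0.035]
```

```bash
python3 - <<'E'
from h import *
from bench import env,camera_model
s=env.sense();Q=rot(s['tool_rot']);print(Q.round(3))
Rm,t=campose(camera_model('wrist'),s);print('cam off',(t-s['tool_pos']).round(4),'fwd',Rm[:,2].round(3))
print('toolx ang',np.degrees(np.arctan2(Q[1,0],Q[0,0])))
E
```

```text
[[ 0.438 -0.     0.899]
 [-0.899  0.001  0.438]
 [-0.001 -1.     0.   ]]
cam off [0.0616 0.0282 0.1177] fwd [-0.241 -0.116 -0.964]
toolx ang -63.99919631936753
```

{"name": "jog_arm", "arguments": {"moves": [{"gripper": 0,"translation": [0.238,0.343,0],"turn": -20},{"gripper": 0,"translation": [0.238,0.343,0],"turn": -20},{"gripper": 0,"translation": [0.238,0.343,0],"turn": -20},{"gripper": 0,"translation": [0.238,0.343,0],"turn": -20},{"gripper": 0,"translation": [0.238,0.343,0],"turn": -20},{"gripper": 0,"translation": [0.238,0.343,0],"turn": -20},{"gripper": 0,"translation": [0.238,0.343,0],"turn": -20},{"gripper": 0,"translation": [0.238,0.343,0],"turn": -20}]}}

```text
clock: 0.82
tool_pos: [0.4737, -0.311, 0.2559]
tool_rot: [0.526, -0.525, 0.473, -0.473]
force: [1.7, -0.5, 0.5]
finger_gap: 0.0852
```

{"name": "jog_arm", "arguments": {"moves": [{"gripper": 0,"translation": [0.077,0.112,0],"turn": 0},{"gripper": 0,"translation": [0.077,0.112,0],"turn": 0},{"gripper": 0,"translation": [0.077,0.112,0],"turn": 0},{"gripper": 0,"translation": [0.077,0.112,0],"turn": 0},{"gripper": 0,"translation": [0.077,0.112,0],"turn": 0}]}}

```text
clock: 1.23
tool_pos: [0.5523, -0.196, 0.2557]
tool_rot: [0.527, -0.526, 0.473, -0.472]
force: [-0.5, 0.1, -0.1]
finger_gap: 0.0855
```

```bash
cat > look.py <<'E'
import sys
from h import *
from bench import env,grab_frame,camera_model
name,tag=sys.argv[1:3]
s=env.sense(); p,d=grab_frame(name)
cv2.imwrite(f"pics/{tag}.png",p[:,:,::-1]); np.savez(tag+".npz",p=p,d=d,pos=s['tool_pos'],q=s['tool_rot'])
print(s['clock'],s['tool_pos'].round(4),s['force'].round(1),s['finger_gap'])
E
python3 look.py wrist w1
```

```text
1.2333 [ 0.5523 -0.196   0.2557] [-0.5  0.1 -0.1] 0.08546313554296261
```

View pics/w1.png

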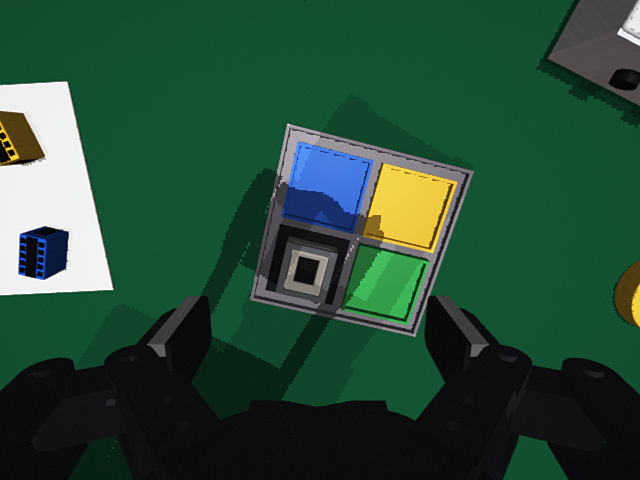

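The wrist view shows the caddy clearly: blue (328,185), yellow (412,205), green (387,285) and the socket slot (307,272).

```bash
python3 - <<'E'
from h import *
from bench import camera_model
f=np.load("w1.npz");p,d=f['p'],f['d'];s=dict(tool_pos=f['pos'],tool_rot=f['q']);m=camera_model('wrist')
P=cloud(d,m,s);hsv=cv2.cvtColor(p,cv2.COLOR_RGB2HSV);H,S,V=[hsv[...,i].astype(int) for i in range(3)]
roi=np.zeros(H.shape,bool);roi[120:340,245:480]=1
for c,mk in {'yellow':(H>17)&(H<33)&(S>130),'blue':(H>103)&(H<128)&(S>120),'green':(H>50)&(H<68)&(S>120)&(P[...,2]>.003)}.items():
    b=max(blobs(mk&roi,50),key=lambda b:b.sum()); q=P[b]
    b=cv2.morphologyEx(b.astype(np.uint8),cv2.MORPH_OPEN,np.ones((5,5)))
    print(c,np.percentile(q[:,2],[5,50,97]).round(4),maskrect(b,.013,m,s))
# socket via depth
b=(P[...,2]>.02)&(P[...,2]<.05)&roi&(d>0)
b=max(blobs(b,50),key=lambda b:b.sum());print('block',np.median(P[b][:,2]),maskrect(b,.028,m,s))
w=(S<75)&(V>110)&b; 
for bb in blobs(w,30): print('w',bb.sum(),maskrect(bb,.027,m,s))
k=(V<50)&roi; k[:255]=0;k[292:]=0;k[:,:294]=0;k[:,325:]=0
for bb in blobs(k,30): print('slot',bb.sum(),maskrect(bb,.02,m,s),np.median(P[bb][:,2]))
t=(P[...,2]>.002)&roi&(d>0)
print('tray',maskrect(max(blobs(t,500),key=lambda b:b.sum()),.006,m,s))
for u,v in[(307,272),(307,252),(290,275),(263,300)]: print(u,v,P[v,u].round(4),p[v,u])
cv2.imwrite("pics/w1z.png",cv2.resize(p[230:310,250:370,::-1],None,fx=6,fy=6,interpolation=cv2.INTER_CUBIC))
E
```

```text
yellow [0.0059 0.0073 0.0158] (array([ 0.56266699, -0.28768057]), array([78.3670578 , 76.74560547]), 82.46886444091797)
blue [0.0059 0.0073 0.0157] (array([ 0.57387213, -0.20294981]), array([76.69799805, 76.41757965]), -7.458587646484375)
green [0.0059 0.0073 0.0156] (array([ 0.47794644, -0.27679678]), array([78.70539856, 77.73180389]), -7.4891204833984375)
block 0.02946081974149789 (array([ 0.4895578, -0.1917704]), array([59.52469635, 52.26201248]), -7.561981201171875)
w 862 (array([ 0.48840921, -0.19141408]), array([43.53838348, 37.32263565]), -7.571929931640625)
slot 503 (array([ 0.48789771, -0.19148613]), array([27.65603065, 21.15543556]), -7.070320129394531) 0.007021001909759683
tray (array([ 0.52007886, -0.2755799 ]), array([267.00949097, 193.44410706]), 82.43614959716797)
307 272 [ 0.4816 -0.1931  0.0074] [13 14 16]
307 252 [ 0.5112 -0.1908  0.0295] [115 114 112]
290 275 [ 0.4846 -0.176   0.0289] [126 121 112]
263 300 [ 0.4462 -0.1487  0.013 ] [105 100 107]
```

View pics/w1z.png

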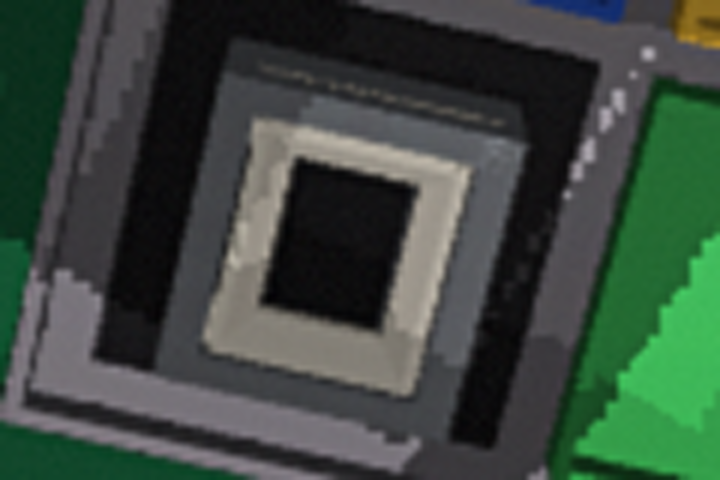

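{"name": "jog_arm", "arguments": {"moves": [{"gripper": 0,"translation": [-0.04,0.445,-0.03],"turn": 13},{"gripper": 0,"translation": [-0.04,0.445,-0.03],"turn": 13},{"gripper": 0,"translation": [-0.04,0.445,-0.03],"turn": 13},{"gripper": 0,"translation": [-0.04,0.445,-0.03],"turn": 13},{"gripper": 0,"translation": [-0.04,0.445,-0.03],"turn": 13},{"gripper": 0,"translation": [-0.04,0.445,-0.03],"turn": 13},{"gripper": 0,"translation": [-0.04,0.445,-0.03],"turn": 13},{"gripper": 0,"translation": [-0.04,0.445,-0.03],"turn": 13}]}}

```text
clock: 1.95
tool_pos: [0.5209, 0.1327, 0.2334]
tool_rot: [0.576, -0.576, 0.411, -0.41]
force: [0.6, -0.0, 0.2]
finger_gap: 0.0852
```

{"name": "jog_arm", "arguments": {"moves": [{"gripper": 0,"translation": [0,0.117,0],"turn": 0},{"gripper": 0,"translation": [0,0.117,0],"turn": 0},{"gripper": 0,"translation": [0,0.117,0],"turn": 0},{"gripper": 0,"translation": [0,0.117,0],"turn": 0},{"gripper": 0,"translation": [0,0.117,0],"turn": 0},{"gripper": 0,"translation": [0,0.117,0],"turn": 0}]}}

```text
clock: 2.45
tool_pos: [0.5209, 0.2485, 0.2331]
tool_rot: [-0.576, 0.576, -0.411, 0.41]
force: [0.2, -0.1, -0.3]
finger_gap: 0.0852
```

```bash
python3 look.py wrist w2
```

```text
2.45 [0.5209 0.2485 0.2331] [ 0.2 -0.1 -0.3] 0.08523947338422397
```

View pics/w2.png

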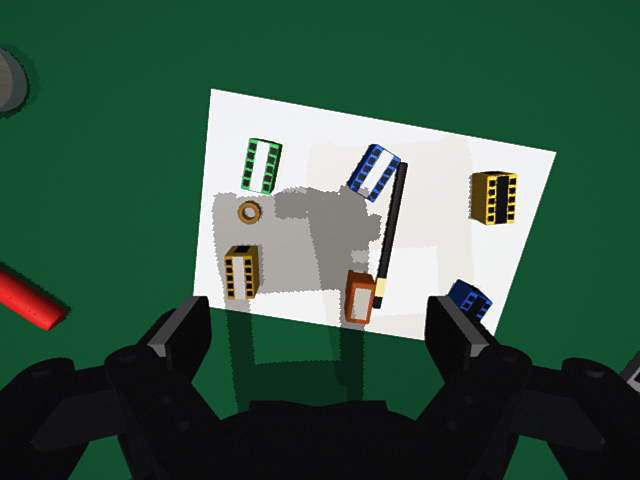

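The wrist view of the pad shows green (262,166), blue (374,172), yellow (241,273) and the tag (360,300). The pen runs from (403,165) to (378,305), just to the right of blue and the tag.

```bash
python3 - <<'E'
from h import *
from bench import camera_model
f=np.load("w2.npz");p,d=f['p'],f['d'];s=dict(tool_pos=f['pos'],tool_rot=f['q']);m=camera_model('wrist')
P=cloud(d,m,s);hsv=cv2.cvtColor(p,cv2.COLOR_RGB2HSV);H,S,V=[hsv[...,i].astype(int) for i in range(3)]
for n,z0,z1,z,box in(('green',.03,.045,.037,(235,130,290,200)),('blue',.03,.045,.037,(345,140,405,205)),('yellow',.03,.045,.037,(220,240,265,305)),('tag',.045,.062,.055,(340,265,380,330))):
    r=np.zeros(H.shape,bool);r[box[1]:box[3],box[0]:box[2]]=1
    t=r&(P[...,2]>z0)&(P[...,2]<z1)&(d>0)
    w=t&(S<60)&(V>100)
    b=max(blobs(w,20),key=lambda b:b.sum());tb=max(blobs(t,20),key=lambda b:b.sum())
    print(n,np.median(P[b][:,2]).round(4),'bar',*maskrect(b,z,m,s),'top',*maskrect(tb,z,m,s))
for nm,x0,y0,x1,y1 in (('pen',380,160,410,310),('ring',237,200,262,225)):
    q=P[y0:y1,x0:x1].reshape(-1,3);k=(V[y0:y1,x0:x1].ravel()<45) if nm=='pen' else (S[y0:y1,x0:x1].ravel()>80)
    print(nm,np.percentile(q[k][:,2],[5,50,95]),q[k].min(0),q[k].max(0))
E
```

```text
green 0.0379 bar [0.54725879 0.30935068] [42.77753067 10.56799984] 6.068280220031738 top [0.54789111 0.30899707] [43.95259476 26.52633286] 5.943983554840088
blue 0.038 bar [0.57403394 0.21361484] [43.0514946  11.09543037] -10.329582214355469 top [0.57463159 0.21440898] [43.78242874 26.69073868] -11.863449096679688
yellow 0.0379 bar [0.44372961 0.29827542] [40.8883667   9.88106346] 19.080909729003906 top [0.44586774 0.29797937] [44.73517609 26.89349556] 19.096158981323242
tag 0.0554 bar [0.46376797 0.18658379] [29.77135468 13.67146015] 11.7511568069458 top [0.46588992 0.18816649] [42.84487534 23.02562904] 11.956417083740234
pen [0.00973954 0.01189659 0.0141483 ] [0.45197408 0.15536209 0.006591  ] [0.59208651 0.26924129 0.35072067]
ring [0.00716869 0.0145765  0.01605178] [0.48988465 0.29894233 0.00390694] [0.51092628 0.31986091 0.01735666]
```

{"name": "jog_arm", "arguments": {"moves": [{"gripper": 70,"translation": [0.0265,0.061,-0.05],"turn": -13},{"gripper": 70,"translation": [0.0265,0.061,-0.1],"turn": -13},{"gripper": 70,"translation": [0.0265,0.061,-0.12],"turn": -13},{"gripper": 70,"translation": [0.0265,0.061,-0.14],"turn": -13},{"gripper": 70,"translation": [0.0265,0.061,-0.165],"turn": -13},{"gripper": 70,"translation": [0.0265,0.061,-0.191],"turn": -13},{"gripper": 70,"translation": [0.0265,0.061,-0.191],"turn": -13},{"gripper": 70,"translation": [0.0265,0.061,-0.191],"turn": -13}]}}

```text
clock: 3.17
tool_pos: [0.5472, 0.3073, 0.0416]
tool_rot: [-0.524, 0.526, -0.474, 0.473]
force: [0.4, -0.5, 0.5]
finger_gap: 0.0621
```

{"name": "jog_arm", "arguments": {"moves": [{"gripper": 255,"translation": [0,0.002,0],"turn": 0},{"gripper": 255,"translation": [0,0.002,0],"turn": 0},{"gripper": 255,"translation": [0,0.002,0],"turn": 0},{"gripper": 255,"translation": [0,0.002,0],"turn": 0},{"gripper": 255,"translation": [0,0.002,0],"turn": 0},{"gripper": 255,"translation": [0,0.002,0],"turn": 0}]}}

```text
clock: 3.67
tool_pos: [0.5483, 0.3096, 0.0437]
tool_rot: [-0.525, 0.525, -0.474, 0.473]
force: [-0.5, -2.9, 11.0]
finger_gap: 0.0248
```

{"name": "jog_arm", "arguments": {"moves": [{"gripper": 255,"translation": [0,0,0.03],"turn": 0},{"gripper": 255,"translation": [0,0,0.07],"turn": 0},{"gripper": 255,"translation": [-0.07,-0.587,0.09],"turn": -13.5},{"gripper": 255,"translation": [-0.07,-0.587,0.09],"turn": -13.5},{"gripper": 255,"translation": [-0.07,-0.587,0.09],"turn": -13.5},{"gripper": 255,"translation": [-0.07,-0.587,0.09],"turn": -13.5},{"gripper": 255,"translation": [-0.07,-0.587,0.09],"turn": -13.5},{"gripper": 255,"translation": [-0.07,-0.587,0.09],"turn": -13.5}]}}

```text
clock: 4.33
tool_pos: [0.5186, 0.0598, 0.1235]
tool_rot: [-0.466, 0.466, -0.532, 0.532]
force: [1.6, 0.3, -0.2]
finger_gap: 0.0245
```

{"name": "jog_arm", "arguments": {"moves": [{"gripper": 255,"translation": [-0.041,-0.337,0.0],"turn": 0},{"gripper": 255,"translation": [-0.041,-0.337,0.0],"turn": 0},{"gripper": 255,"translation": [-0.041,-0.337,0.0],"turn": 0},{"gripper": 255,"translation": [-0.041,-0.337,0.0],"turn": 0},{"gripper": 255,"translation": [-0.041,-0.337,0.0],"turn": 0},{"gripper": 255,"translation": [-0.041,-0.337,0.0],"turn": 0},{"gripper": 255,"translation": [-0.041,-0.337,0.0],"turn": 0},{"gripper": 255,"translation": [-0.041,-0.337,0.0],"turn": 0}]}}

```text
clock: 5.0
tool_pos: [0.4782, -0.2718, 0.1248]
tool_rot: [-0.467, 0.465, -0.531, 0.533]
force: [1.4, -0.7, -0.1]
finger_gap: 0.0245
```

{"name": "jog_arm", "arguments": {"moves": [{"gripper": 255,"translation": [0,0,0],"turn": 0},{"gripper": 255,"translation": [0,0,0],"turn": 0}]}}

```text
clock: 5.17
tool_pos: [0.4781, -0.2744, 0.1259]
tool_rot: [-0.466, 0.464, -0.531, 0.534]
force: [0.2, 0.9, -0.9]
finger_gap: 0.0247
```

{"name": "jog_arm", "arguments": {"moves": [{"gripper": 255,"translation": [0,-0.002,-0.03],"turn": 0},{"gripper": 255,"translation": [0,-0.002,-0.055],"turn": 0},{"gripper": 255,"translation": [0,-0.002,-0.066],"turn": 0},{"gripper": 255,"translation": [0,-0.002,-0.072],"turn": 0},{"gripper": 255,"translation": [0,-0.002,-0.0765],"turn": 0},{"gripper": 255,"translation": [0,-0.002,-0.0775],"turn": 0},{"gripper": 255,"translation": [0,-0.002,-0.0775],"turn": 0}]}}

```text
clock: 5.75
tool_pos: [0.4786, -0.2763, 0.049]
tool_rot: [-0.466, 0.464, -0.531, 0.535]
force: [0.4, -0.7, -0.6]
finger_gap: 0.0247
```

{"name": "jog_arm", "arguments": {"moves": [{"gripper": 255,"translation": [0,0,-0.002],"turn": 0},{"gripper": 255,"translation": [0,0,-0.002],"turn": 0},{"gripper": 255,"translation": [0,0,-0.002],"turn": 0}]}}

```text
clock: 6.0
tool_pos: [0.4793, -0.2765, 0.0478]
tool_rot: [-0.466, 0.464, -0.53, 0.535]
force: [3.1, 2.0, 5.3]
finger_gap: 0.0249
```

Contact (5 N). Releasing and rising.

{"name": "jog_arm", "arguments": {"moves": [{"gripper": 110,"translation": [0,0,0],"turn": 0},{"gripper": 110,"translation": [0,0,0],"turn": 0},{"gripper": 90,"translation": [0,0,0],"turn": 0},{"gripper": 90,"translation": [0,0,0.0],"turn": 0},{"gripper": 70,"translation": [0,0,0.02],"turn": 0},{"gripper": 70,"translation": [0,0,0.05],"turn": 0},{"gripper": 70,"translation": [0,0,0.09],"turn": 0},{"gripper": 70,"translation": [0,0,0.1],"turn": 0}]}}

```text
clock: 6.67
tool_pos: [0.4808, -0.2775, 0.1523]
tool_rot: [-0.467, 0.464, -0.528, 0.537]
force: [1.6, -0.7, 0.7]
finger_gap: 0.062
```

```bash
python3 look.py side s2; python3 -c "
import cv2
a=cv2.imread('pics/s2.png');cv2.imwrite('pics/s2c.png',cv2.resize(a[100:440,160:460],None,fx=1.7,fy=1.7))"
```

```text
6.6667 [ 0.4808 -0.2775  0.1523] [ 1.6 -0.7  0.7] 0.06201994791658513
```

View pics/s2c.png

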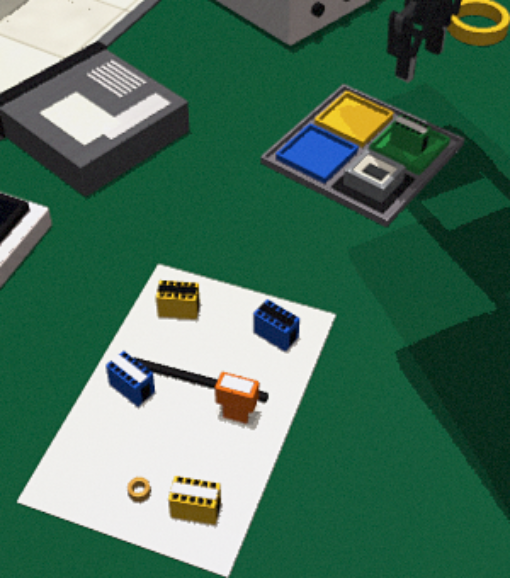

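The side crop shows the green plug upright in the green bin. The pad is otherwise unchanged. Yellow is next.

{"name": "jog_arm", "arguments": {"moves": [{"gripper": 70,"translation": [0.02,0.29,0.0],"turn": 20},{"gripper": 70,"translation": [0.02,0.29,0.0],"turn": 26.5},{"gripper": 70,"translation": [0.02,0.29,0.0],"turn": 26.5},{"gripper": 70,"translation": [0.02,0.29,0.0],"turn": 26.5},{"gripper": 70,"translation": [-0.037,0.576,0.0],"turn": 26.5},{"gripper": 70,"translation": [-0.037,0.576,0],"turn": 26.5},{"gripper": 70,"translation": [-0.037,0.576,0],"turn": 26.5},{"gripper": 70,"translation": [-0.037,0.576,0],"turn": 26.5}]}}

```text
clock: 7.38
tool_pos: [0.4717, 0.057, 0.1509]
tool_rot: [0.577, -0.572, 0.408, -0.416]
force: [0.9, 0.2, -0.5]
finger_gap: 0.0619
```

```bash
cat > st.py <<'E'
import sys
from h import *
from bench import env
s=env.sense();Q=rot(s['tool_rot'])
print(round(s['clock'],2),s['tool_pos'].round(4),'F',s['force'].round(1),'gap',round(s['finger_gap'],4),'ang',np.degrees(np.arctan2(Q[1,0],Q[0,0])).round(2),'down',Q[:,1].round(4))
if len(sys.argv)>1:
    t=np.array(list(map(float,sys.argv[1:4]))); print('delta',(t-s['tool_pos']).round(4))
E
python3 st.py .444 .2985 .15
```

```text
7.38 [0.4717 0.057  0.1509] F [ 0.9  0.2 -0.5] gap 0.0619 ang -71.26 down [ 1.360e-02 -6.000e-04 -9.999e-01]
delta [-0.0277  0.2415 -0.0009]
```

{"name": "jog_arm", "arguments": {"moves": [{"gripper": 70,"translation": [-0.0277,0.2415,0],"turn": 0},{"gripper": 70,"translation": [-0.0277,0.2415,0],"turn": 0},{"gripper": 70,"translation": [-0.0277,0.2415,0],"turn": 0},{"gripper": 70,"translation": [-0.0277,0.2415,0],"turn": 0},{"gripper": 70,"translation": [-0.0277,0.2415,0],"turn": 0},{"gripper": 70,"translation": [-0.0277,0.2415,-0.03],"turn": 0},{"gripper": 70,"translation": [-0.0277,0.2415,-0.06],"turn": 0},{"gripper": 70,"translation": [-0.0277,0.2415,-0.07],"turn": 0}]}}

```text
clock: 8.05
tool_pos: [0.442, 0.2998, 0.0774]
tool_rot: [0.577, -0.574, 0.407, -0.415]
force: [-2.3, -1.6, -0.3]
finger_gap: 0.0619
```

```bash
python3 st.py .444 .2985 .042
```

```text
8.05 [0.442  0.2998 0.0774] F [-2.3 -1.6 -0.3] gap 0.0619 ang -71.08 down [ 0.0109 -0.002  -0.9999]
delta [ 0.002  -0.0013 -0.0354]
```

{"name": "jog_arm", "arguments": {"moves": [{"gripper": 70,"translation": [0.002,-0.0013,-0.02],"turn": 0},{"gripper": 70,"translation": [0.002,-0.0013,-0.0354],"turn": 0},{"gripper": 70,"translation": [0.002,-0.0013,-0.0354],"turn": 0},{"gripper": 255,"translation": [0.002,-0.0013,-0.0354],"turn": 0},{"gripper": 255,"translation": [0.002,-0.0013,-0.0354],"turn": 0},{"gripper": 255,"translation": [0.002,-0.0013,-0.0354],"turn": 0},{"gripper": 255,"translation": [0.002,-0.0013,-0.0354],"turn": 0},{"gripper": 255,"translation": [0.002,-0.0013,-0.0354],"turn": 0}]}}

```text
clock: 8.72
tool_pos: [0.4447, 0.2985, 0.0435]
tool_rot: [0.578, -0.573, 0.407, -0.415]
force: [-0.1, -3.3, 5.3]
finger_gap: 0.025
```

{"name": "jog_arm", "arguments": {"moves": [{"gripper": 255,"translation": [0,0,0],"turn": 0},{"gripper": 255,"translation": [0,0,0.03],"turn": 0},{"gripper": 255,"translation": [0,0,0.07],"turn": 0},{"gripper": 255,"translation": [0.05,-0.2,0.09],"turn": -20},{"gripper": 255,"translation": [0.05,-0.2,0.09],"turn": -26.5},{"gripper": 255,"translation": [0.05,-0.2,0.09],"turn": -26.5},{"gripper": 255,"translation": [0.118,-0.587,0.09],"turn": -26.5},{"gripper": 255,"translation": [0.118,-0.587,0.09],"turn": -26.5}]}}

```text
clock: 9.38
tool_pos: [0.4909, 0.0942, 0.1282]
tool_rot: [-0.466, 0.462, -0.529, 0.538]
force: [0.9, 0.4, 1.0]
finger_gap: 0.0247
```

```bash
python3 st.py .5625 -.2880 .13
```

```text
9.38 [0.4909 0.0942 0.1282] F [0.9 0.4 1. ] gap 0.0247 ang -97.93 down [ 0.0129 -0.0064 -0.9999]
delta [ 0.0716 -0.3822  0.0018]
```

{"name": "jog_arm", "arguments": {"moves": [{"gripper": 255,"translation": [0.0716,-0.382,0.0],"turn": 0.4},{"gripper": 255,"translation": [0.0716,-0.382,0.0],"turn": 0.4},{"gripper": 255,"translation": [0.0716,-0.382,0.0],"turn": 0.4},{"gripper": 255,"translation": [0.0716,-0.382,0.0],"turn": 0.4},{"gripper": 255,"translation": [0.0716,-0.382,0.0],"turn": 0.4},{"gripper": 255,"translation": [0.0716,-0.382,0.0],"turn": 0.4},{"gripper": 255,"translation": [0.0716,-0.382,0.0],"turn": 0.4},{"gripper": 255,"translation": [0.0716,-0.382,0.0],"turn": 0.4}]}}

```text
clock: 10.05
tool_pos: [0.552, -0.2342, 0.1291]
tool_rot: [-0.468, 0.464, -0.527, 0.537]
force: [1.6, 0.1, -0.1]
finger_gap: 0.0248
```

```bash
python3 st.py .5625 -.2880 .047
```

```text
10.05 [ 0.552  -0.2342  0.1291] F [ 1.6  0.1 -0.1] gap 0.0248 ang -97.56 down [ 0.0142 -0.0069 -0.9999]
delta [ 0.0105 -0.0538 -0.0821]
```

{"name": "jog_arm", "arguments": {"moves": [{"gripper": 255,"translation": [0.0105,-0.054,0],"turn": 0},{"gripper": 255,"translation": [0.0105,-0.054,-0.02],"turn": 0},{"gripper": 255,"translation": [0.0105,-0.054,-0.05],"turn": 0},{"gripper": 255,"translation": [0.0105,-0.054,-0.07],"turn": 0},{"gripper": 255,"translation": [0.0105,-0.054,-0.077],"turn": 0},{"gripper": 255,"translation": [0.0105,-0.054,-0.08],"turn": 0},{"gripper": 255,"translation": [0.0105,-0.054,-0.082],"turn": 0},{"gripper": 255,"translation": [0.0105,-0.054,-0.0825],"turn": 0}]}}

```text
clock: 10.72
tool_pos: [0.5632, -0.2882, 0.0477]
tool_rot: [-0.468, 0.464, -0.526, 0.537]
force: [-0.5, -0.5, -0.3]
finger_gap: 0.0244
```

{"name": "jog_arm", "arguments": {"moves": [{"gripper": 255,"translation": [0,0,-0.0015],"turn": 0},{"gripper": 255,"translation": [0,0,-0.0015],"turn": 0},{"gripper": 110,"translation": [0,0,-0.0015],"turn": 0},{"gripper": 80,"translation": [0,0,-0.0015],"turn": 0},{"gripper": 70,"translation": [0,0,-0.001],"turn": 0},{"gripper": 70,"translation": [0,0,0.02],"turn": 0},{"gripper": 70,"translation": [0,0,0.06],"turn": 0},{"gripper": 70,"translation": [0,0,0.1],"turn": 0}]}}

```text
clock: 11.38
tool_pos: [0.5621, -0.2876, 0.1477]
tool_rot: [-0.468, 0.464, -0.527, 0.536]
force: [1.5, -1.8, -0.2]
finger_gap: 0.0621
```

```bash
python3 st.py .574 .214 .15;  python3 look.py side s3; python3 -c "
import cv2
a=cv2.imread('pics/s3.png');cv2.imwrite('pics/s3c.png',cv2.resize(a[100:440,160:460],None,fx=1.7,fy=1.7))"
```

```text
11.38 [ 0.5621 -0.2876  0.1477] F [ 1.5 -1.8 -0.2] gap 0.0621 ang -97.53 down [ 0.0126 -0.0059 -0.9999]
delta [0.0119 0.5016 0.0023]
11.3833 [ 0.5621 -0.2876  0.1477] [ 1.5 -1.8 -0.2] 0.0620762605475536
```

View pics/s3c.png

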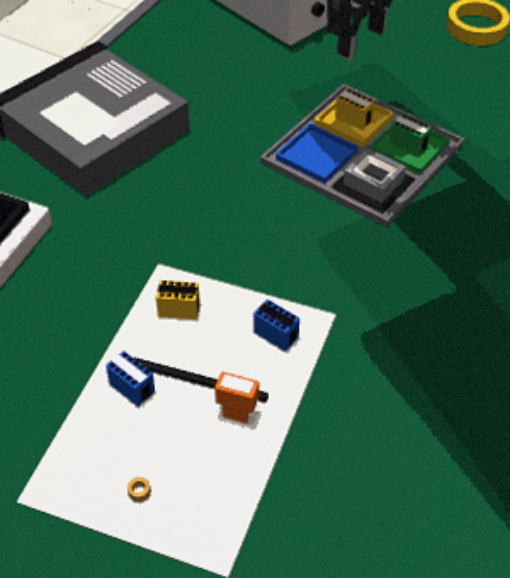

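The yellow plug stands upright in the yellow bin. Blue is next.

{"name": "jog_arm", "arguments": {"moves": [{"gripper": 70,"translation": [0.012,0.5016,0],"turn": -4.5},{"gripper": 70,"translation": [0.012,0.5016,0],"turn": -4.5},{"gripper": 70,"translation": [0.012,0.5016,0],"turn": -4.5},{"gripper": 70,"translation": [0.012,0.5016,0],"turn": -4.5},{"gripper": 70,"translation": [0.012,0.5016,0],"turn": -4.5},{"gripper": 70,"translation": [0.012,0.5016,0],"turn": -4.5},{"gripper": 70,"translation": [0.012,0.5016,0],"turn": -4.5},{"gripper": 70,"translation": [0.012,0.5016,0],"turn": -4.5}]}}

```text
clock: 12.1
tool_pos: [0.5726, 0.0469, 0.1538]
tool_rot: [-0.448, 0.442, -0.541, 0.558]
force: [0.6, -1.1, 0.1]
finger_gap: 0.0619
```

```bash
python3 st.py .574 .214 .045
```

```text
12.1 [0.5726 0.0469 0.1538] F [ 0.6 -1.1  0.1] gap 0.0619 ang -102.04 down [ 0.0214 -0.013  -0.9997]
delta [ 0.0014  0.1671 -0.1088]
```

{"name": "jog_arm", "arguments": {"moves": [{"gripper": 70,"translation": [0.0014,0.1671,-0.01],"turn": 0},{"gripper": 70,"translation": [0.0014,0.1671,-0.02],"turn": 0},{"gripper": 70,"translation": [0.0014,0.1671,-0.04],"turn": 0},{"gripper": 70,"translation": [0.0014,0.1671,-0.06],"turn": 0},{"gripper": 70,"translation": [0.0014,0.1671,-0.07],"turn": 0},{"gripper": 70,"translation": [0.0014,0.1671,-0.07],"turn": 0},{"gripper": 70,"translation": [0.0014,0.1671,-0.07],"turn": 0},{"gripper": 70,"translation": [0.0014,0.1671,-0.07],"turn": 0}]}}

```text
clock: 12.77
tool_pos: [0.5742, 0.2136, 0.0842]
tool_rot: [-0.448, 0.442, -0.541, 0.558]
force: [-0.2, 0.2, 0.6]
finger_gap: 0.062
```

```bash
python3 st.py .574 .214 .044
```

```text
12.77 [0.5742 0.2136 0.0842] F [-0.2  0.2  0.6] gap 0.062 ang -102.04 down [ 0.0214 -0.0131 -0.9997]
delta [-0.0002  0.0004 -0.0402]
```

{"name": "jog_arm", "arguments": {"moves": [{"gripper": 70,"translation": [0,0,-0.02],"turn": 0},{"gripper": 70,"translation": [0,0,-0.04],"turn": 0},{"gripper": 70,"translation": [0,0,-0.04],"turn": 0},{"gripper": 255,"translation": [0,0,-0.04],"turn": 0},{"gripper": 255,"translation": [0,0,-0.04],"turn": 0},{"gripper": 255,"translation": [0,0,-0.04],"turn": 0},{"gripper": 255,"translation": [0,0,-0.04],"turn": 0},{"gripper": 255,"translation": [0,0,-0.04],"turn": 0}]}}

```text
clock: 13.43
tool_pos: [0.5752, 0.2135, 0.046]
tool_rot: [-0.448, 0.441, -0.541, 0.558]
force: [-1.0, -3.6, 9.5]
finger_gap: 0.0245
```

```bash
python3 st.py .5738 -.203 .13; python3 - <<'E'
from h import *
for t,q in [(1.23,[.527,-.526,.473,-.472]),(1.95,[.576,-.576,.411,-.41]),(2.45,[-.576,.576,-.411,.41]),(3.17,[-.524,.526,-.474,.473]),(3.67,[-.525,.525,-.474,.473]),(4.33,[-.466,.466,-.532,.532]),(5,[-.467,.465,-.531,.533]),(5.17,[-.466,.464,-.531,.534]),(5.75,[-.466,.464,-.531,.535]),(6,[-.466,.464,-.53,.535]),(6.67,[-.467,.464,-.528,.537]),(7.38,[.577,-.572,.408,-.416]),(8.05,[.577,-.574,.407,-.415]),(8.72,[.578,-.573,.407,-.415])]:
    q=np.array(q);print(t,rot(q/np.linalg.norm(q))[:,1].round(4))
E
```

```text
13.43 [0.5752 0.2135 0.046 ] F [-1.  -3.6  9.5] gap 0.0245 ang -102.04 down [ 0.0237 -0.0126 -0.9996]
delta [-0.0014 -0.4165  0.084 ]
1.23 [-1.e-04  2.e-03 -1.e+00]
1.95 [-1.2e-03  8.0e-04 -1.0e+00]
2.45 [-1.2e-03  8.0e-04 -1.0e+00]
3.17 [-0.0029 -0.0012 -1.    ]
3.67 [-1.1e-03  9.0e-04 -1.0e+00]
4.33 [ 0.  0. -1.]
5 [ 4.e-03 -3.e-04 -1.e+00]
5.17 [ 0.0049 -0.0013 -1.    ]
5.75 [ 0.0058 -0.0024 -1.    ]
6 [ 0.0068 -0.0035 -1.    ]
6.67 [ 0.0116 -0.0068 -0.9999]
7.38 [ 1.330e-02 -8.000e-04 -9.999e-01]
8.05 [ 0.0117 -0.0031 -0.9999]
8.72 [ 1.330e-02 -8.000e-04 -9.999e-01]
```

{"name": "jog_arm", "arguments": {"moves": [{"gripper": 255,"translation": [0,0,0.03],"turn": 0},{"gripper": 255,"translation": [0,0,0.07],"turn": 0},{"gripper": 255,"translation": [0,-0.08,0.09],"turn": 4.5},{"gripper": 255,"translation": [0,-0.16,0.085],"turn": 4.5},{"gripper": 255,"translation": [0,-0.16,0.085],"turn": 4.5},{"gripper": 255,"translation": [0,-0.16,0.085],"turn": 4.5},{"gripper": 255,"translation": [0,-0.16,0.085],"turn": 4.5},{"gripper": 255,"translation": [0,-0.16,0.085],"turn": 4.5}]}}

```text
clock: 14.1
tool_pos: [0.5757, 0.0515, 0.1323]
tool_rot: [-0.47, 0.461, -0.524, 0.541]
force: [0.6, 0.4, -0.9]
finger_gap: 0.0246
```

```bash
python3 st.py .5738 -.203 .13
```

```text
14.1 [0.5757 0.0515 0.1323] F [ 0.6  0.4 -0.9] gap 0.0246 ang -97.73 down [ 0.0263 -0.0107 -0.9996]
delta [-0.0019 -0.2545 -0.0023]
```

{"name": "jog_arm", "arguments": {"moves": [{"gripper": 255,"translation": [-0.002,-0.2545,0],"turn": 0},{"gripper": 255,"translation": [-0.002,-0.2545,0],"turn": 0},{"gripper": 255,"translation": [-0.002,-0.2545,0],"turn": 0},{"gripper": 255,"translation": [-0.002,-0.2545,0],"turn": 0},{"gripper": 255,"translation": [-0.002,-0.2545,0],"turn": 0},{"gripper": 255,"translation": [-0.002,-0.2545,0],"turn": 0},{"gripper": 255,"translation": [-0.002,-0.2545,0],"turn": 0},{"gripper": 255,"translation": [-0.002,-0.2545,-0.03],"turn": 0}]}}

```text
clock: 14.77
tool_pos: [0.5774, -0.2066, 0.107]
tool_rot: [-0.47, 0.458, -0.521, 0.545]
force: [2.2, -0.6, -0.4]
finger_gap: 0.0246
```

```bash
python3 st.py .5738 -.203 .050
```

```text
14.77 [ 0.5774 -0.2066  0.107 ] F [ 2.2 -0.6 -0.4] gap 0.0246 ang -97.88 down [ 0.0349 -0.0145 -0.9993]
delta [-0.0036  0.0036 -0.057 ]
```

{"name": "jog_arm", "arguments": {"moves": [{"gripper": 255,"translation": [-0.0036,0.0036,0],"turn": 0.3},{"gripper": 255,"translation": [-0.0036,0.0036,-0.01],"turn": 0.3},{"gripper": 255,"translation": [-0.0036,0.0036,-0.02],"turn": 0.3},{"gripper": 255,"translation": [-0.0036,0.0036,-0.035],"turn": 0.3},{"gripper": 255,"translation": [-0.0036,0.0036,-0.047],"turn": 0.3},{"gripper": 255,"translation": [-0.0036,0.0036,-0.053],"turn": 0.3},{"gripper": 255,"translation": [-0.0036,0.0036,-0.055],"turn": 0.3},{"gripper": 255,"translation": [-0.0036,0.0036,-0.0555],"turn": 0.3}]}}

```text
clock: 15.43
tool_pos: [0.5737, -0.2026, 0.0512]
tool_rot: [-0.472, 0.46, -0.52, 0.543]
force: [0.5, -1.0, -0.3]
finger_gap: 0.0245
```

```bash
python3 st.py .5738 -.203 .050
```

```text
15.43 [ 0.5737 -0.2026  0.0512] F [ 0.5 -1.  -0.3] gap 0.0245 ang -97.56 down [ 0.0344 -0.014  -0.9993]
delta [ 0.0001 -0.0004 -0.0012]
```

{"name": "jog_arm", "arguments": {"moves": [{"gripper": 255,"translation": [0,0,-0.001],"turn": 0},{"gripper": 255,"translation": [0,0,-0.0015],"turn": 0},{"gripper": 255,"translation": [0,0,-0.0015],"turn": 0},{"gripper": 110,"translation": [0,0,-0.0015],"turn": 0},{"gripper": 110,"translation": [0,0,-0.0015],"turn": 0},{"gripper": 80,"translation": [0,0,-0.0015],"turn": 0},{"gripper": 70,"translation": [0,0,-0.0015],"turn": 0},{"gripper": 70,"translation": [0,0,-0.0015],"turn": 0}]}}

```text
clock: 16.1
tool_pos: [0.5738, -0.2027, 0.0498]
tool_rot: [-0.472, 0.46, -0.52, 0.544]
force: [0.3, 0.4, -0.2]
finger_gap: 0.0621
```

{"name": "jog_arm", "arguments": {"moves": [{"gripper": 70,"translation": [0,0,0.02],"turn": 0},{"gripper": 70,"translation": [0,0,0.05],"turn": 0},{"gripper": 70,"translation": [0,0,0.08],"turn": 0},{"gripper": 70,"translation": [0,0,0.1],"turn": 0},{"gripper": 70,"translation": [0,0,0.1],"turn": 0},{"gripper": 70,"translation": [0,0,0.1],"turn": 0},{"gripper": 70,"translation": [0,0,0.1],"turn": 0},{"gripper": 70,"translation": [0,0,0.14],"turn": 0}]}}

```text
clock: 16.77
tool_pos: [0.5697, -0.2011, 0.1828]
tool_rot: [-0.47, 0.462, -0.524, 0.54]
force: [-0.7, 0.5, -0.6]
finger_gap: 0.0619
```

```bash
python3 st.py .463 .187 .2
```

```text
16.77 [ 0.5697 -0.2011  0.1828] F [-0.7  0.5 -0.6] gap 0.0619 ang -97.56 down [ 0.0233 -0.0095 -0.9997]
delta [-0.1067  0.3881  0.0172]
```

Ending a call on an upward jerk takes out tilt, so I'll repeat it while traveling.

{"name": "jog_arm", "arguments": {"moves": [{"gripper": 70,"translation": [-0.04,0.08,0.0],"turn": 7},{"gripper": 70,"translation": [-0.06,0.12,0.0],"turn": 14},{"gripper": 70,"translation": [-0.06,0.12,0.0],"turn": 19.5},{"gripper": 70,"translation": [-0.06,0.12,0.0],"turn": 19.5},{"gripper": 70,"translation": [-0.06,0.12,0.0],"turn": 19.5},{"gripper": 70,"translation": [-0.06,0.12,0.0],"turn": 19.5},{"gripper": 70,"translation": [-0.06,0.12,0.0],"turn": 19.5},{"gripper": 70,"translation": [-0.06,0.12,0.042],"turn": 19.5}]}}

```text
clock: 17.43
tool_pos: [0.5068, -0.0811, 0.2188]
tool_rot: [0.553, -0.545, 0.442, -0.449]
force: [-1.2, 0.8, -1.6]
finger_gap: 0.0619
```

```bash
python3 st.py .463 .187 .2
```

```text
17.43 [ 0.5068 -0.0811  0.2188] F [-1.2  0.8 -1.6] gap 0.0619 ang -78.12 down [ 0.0148  0.001  -0.9999]
delta [-0.0438  0.2681 -0.0188]
```

{"name": "jog_arm", "arguments": {"moves": [{"gripper": 70,"translation": [0,0.06,-0.04],"turn": 0},{"gripper": 70,"translation": [0,0.15,-0.06],"turn": 0},{"gripper": 70,"translation": [0,0.19,-0.06],"turn": 0},{"gripper": 70,"translation": [0,0.19,-0.06],"turn": 0},{"gripper": 70,"translation": [0,0.19,-0.06],"turn": 0},{"gripper": 70,"translation": [0,0.19,-0.06],"turn": 0},{"gripper": 70,"translation": [0,0.19,-0.06],"turn": 0},{"gripper": 70,"translation": [0,0.19,-0.018],"turn": 0}]}}

```text
clock: 18.1
tool_pos: [0.504, 0.1078, 0.1947]
tool_rot: [0.55, -0.548, 0.444, -0.447]
force: [-1.1, -0.6, -1.6]
finger_gap: 0.0616
```

```bash
python3 st.py .463 .187 .2
```

```text
18.1 [0.504  0.1078 0.1947] F [-1.1 -0.6 -1.6] gap 0.0616 ang -78.12 down [ 4.3e-03 -9.0e-04 -1.0e+00]
delta [-0.041   0.0792  0.0053]
```

Tilt is down to 0.25°. Next I'll settle at a spot for viewing the tag and look again.

{"name": "jog_arm", "arguments": {"moves": [{"gripper": 70,"translation": [0.006,0.04,0.0],"turn": 0},{"gripper": 70,"translation": [0.006,0.079,0.0],"turn": 0},{"gripper": 70,"translation": [0.006,0.079,0.0],"turn": 0},{"gripper": 70,"translation": [0.006,0.079,0.0],"turn": 0},{"gripper": 70,"translation": [0.006,0.079,0.0],"turn": 0},{"gripper": 70,"translation": [0.006,0.079,0.0],"turn": 0}]}}

```text
clock: 18.6
tool_pos: [0.5102, 0.1852, 0.1945]
tool_rot: [0.549, -0.548, 0.445, -0.447]
force: [0.5, -0.2, -1.1]
finger_gap: 0.0619
```

```bash
python3 look.py wrist w3; python3 - <<'E'
from h import *
from bench import camera_model
f=np.load("w3.npz");p,d=f['p'],f['d'];s=dict(tool_pos=f['pos'],tool_rot=f['q']);m=camera_model('wrist')
P=cloud(d,m,s);hsv=cv2.cvtColor(p,cv2.COLOR_RGB2HSV);H,S,V=[hsv[...,i].astype(int) for i in range(3)]
t=(P[...,2]>.047)&(P[...,2]<.062)&(d>0)&(np.hypot(P[...,0]-.463,P[...,1]-.187)<.04)
w=t&(S<60)&(V>90)
tb=max(blobs(t,20),key=lambda b:b.sum());b=max(blobs(w,20),key=lambda b:b.sum())
print(b.sum(),np.median(P[b][:,2]),'patch',*maskrect(b,.055,m,s),'top',*maskrect(tb,.055,m,s))
E
python3 st.py .463 .187 .056
```

```text
18.6 [0.5102 0.1852 0.1945] [ 0.5 -0.2 -1.1] 0.06191016375454528
596 0.05550179505474295 patch [0.4633869  0.18650845] [29.26691437 13.30010128] 11.486665725708008 top [0.46598691 0.18728561] [41.52591705 21.49164581] 11.696959495544434
18.65 [0.5102 0.1853 0.1946] F [ 0.4 -0.4  0.4] gap 0.0619 ang -78.22 down [ 0.0038 -0.0012 -1.    ]
delta [-0.0472  0.0017 -0.1386]
```

View pics/w3.png

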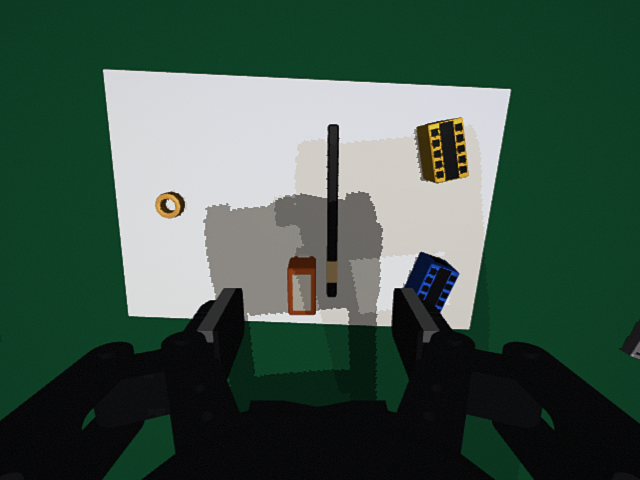

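The tag is at (302,290), with the pen clear at (333,280) and well below the fingertip height. Grasping the tag.

{"name": "jog_arm", "arguments": {"moves": [{"gripper": 70,"translation": [-0.047,0.0016,-0.03],"turn": 0},{"gripper": 70,"translation": [-0.047,0.0016,-0.06],"turn": 0},{"gripper": 70,"translation": [-0.047,0.0016,-0.09],"turn": 0},{"gripper": 70,"translation": [-0.047,0.0016,-0.115],"turn": 0},{"gripper": 70,"translation": [-0.047,0.0016,-0.13],"turn": 0},{"gripper": 70,"translation": [-0.047,0.0016,-0.137],"turn": 0},{"gripper": 70,"translation": [-0.047,0.0016,-0.137],"turn": 0},{"gripper": 70,"translation": [-0.047,0.0016,-0.137],"turn": 0}]}}

```text
clock: 19.32
tool_pos: [0.4635, 0.1864, 0.0579]
tool_rot: [0.549, -0.548, 0.445, -0.448]
force: [-0.4, 0.0, 0.5]
finger_gap: 0.0622
```

```bash
python3 st.py .4632 .1868 .058
```

```text
19.32 [0.4635 0.1864 0.0579] F [-0.4  0.   0.5] gap 0.0622 ang -78.28 down [ 0.0037 -0.0013 -1.    ]
delta [-0.0003  0.0004  0.0001]
```

{"name": "jog_arm", "arguments": {"moves": [{"gripper": 255,"translation": [0,0.0003,0],"turn": 0},{"gripper": 255,"translation": [0,0.0003,0],"turn": 0},{"gripper": 255,"translation": [0,0.0003,0],"turn": 0},{"gripper": 255,"translation": [0,0.0003,0],"turn": 0},{"gripper": 255,"translation": [0,0.0003,0],"turn": 0},{"gripper": 255,"translation": [0,0.0003,0],"turn": 0},{"gripper": 255,"translation": [0,0.0003,0],"turn": 0}]}}

```text
clock: 19.9
tool_pos: [0.4641, 0.1869, 0.0588]
tool_rot: [0.549, -0.548, 0.445, -0.448]
force: [-0.7, -0.7, 10.8]
finger_gap: 0.0208
```

```bash
python3 st.py .4885 -.1915 .12
```

```text
19.9 [0.4641 0.1869 0.0588] F [-0.7 -0.7 10.8] gap 0.0208 ang -78.27 down [ 5.2e-03 -8.0e-04 -1.0e+00]
delta [ 0.0244 -0.3784  0.0612]
```

{"name": "jog_arm", "arguments": {"moves": [{"gripper": 255,"translation": [0,0,0.03],"turn": 0},{"gripper": 255,"translation": [0,0,0.065],"turn": 0},{"gripper": 255,"translation": [0.01,-0.06,0.08],"turn": -7},{"gripper": 255,"translation": [0.02,-0.15,0.08],"turn": -14},{"gripper": 255,"translation": [0.02,-0.18,0.08],"turn": -19.2},{"gripper": 255,"translation": [0.02,-0.18,0.08],"turn": -19.2},{"gripper": 255,"translation": [0.02,-0.18,0.08],"turn": -19.2},{"gripper": 255,"translation": [0.02,-0.18,0.08],"turn": -19.2}]}}

```text
clock: 20.57
tool_pos: [0.4846, 0.0036, 0.1395]
tool_rot: [-0.466, 0.465, -0.53, 0.535]
force: [0.7, 0.2, -0.7]
finger_gap: 0.021
```

```bash
python3 st.py .4885 -.1915 .12
```

```text
20.57 [0.4846 0.0036 0.1395] F [ 0.7  0.2 -0.7] gap 0.021 ang -97.66 down [ 0.0062 -0.003  -1.    ]
delta [ 0.0039 -0.1951 -0.0195]
```

{"name": "jog_arm", "arguments": {"moves": [{"gripper": 255,"translation": [0.004,-0.04,0],"turn": 0},{"gripper": 255,"translation": [0.004,-0.08,0],"turn": 0},{"gripper": 255,"translation": [0.004,-0.12,0],"turn": 0},{"gripper": 255,"translation": [0.004,-0.16,-0.01],"turn": 0},{"gripper": 255,"translation": [0.004,-0.195,-0.02],"turn": 0},{"gripper": 255,"translation": [0.004,-0.195,-0.03],"turn": 0},{"gripper": 255,"translation": [0.004,-0.195,-0.03],"turn": 0},{"gripper": 255,"translation": [0.004,-0.195,-0.03],"turn": 0}]}}

```text
clock: 21.23
tool_pos: [0.4881, -0.1906, 0.1093]
tool_rot: [-0.466, 0.465, -0.531, 0.534]
force: [0.6, 1.4, -1.2]
finger_gap: 0.0209
```

```bash
python3 st.py .4885 -.1915 .12; python3 look.py side s4;python3 look.py scene s5;python3 look.py wrist w4; python3 -c "
import cv2
a=cv2.imread('pics/s4.png')[120:240,300:450];b=cv2.imread('pics/s5.png')[140:240,180:305]
cv2.imwrite('pics/s4c.png',cv2.resize(a,None,fx=5,fy=5,interpolation=2));cv2.imwrite('pics/s5c.png',cv2.resize(b,None,fx=6,fy=6,interpolation=2))"
```

```text
21.23 [ 0.4881 -0.1906  0.1093] F [ 0.6  1.4 -1.2] gap 0.0209 ang -97.69 down [ 0.0049 -0.0022 -1.    ]
delta [ 0.0004 -0.0009  0.0107]
21.2333 [ 0.4881 -0.1906  0.1093] [ 0.6  1.4 -1.2] 0.020867621224775982
21.2833 [ 0.4885 -0.1903  0.1097] [-0.1 -0.6 -0.5] 0.02095921008491147
21.3333 [ 0.4888 -0.1901  0.11  ] [ 0.2 -1.1 -0.4] 0.020931971242875016
```

View pics/s4c.png

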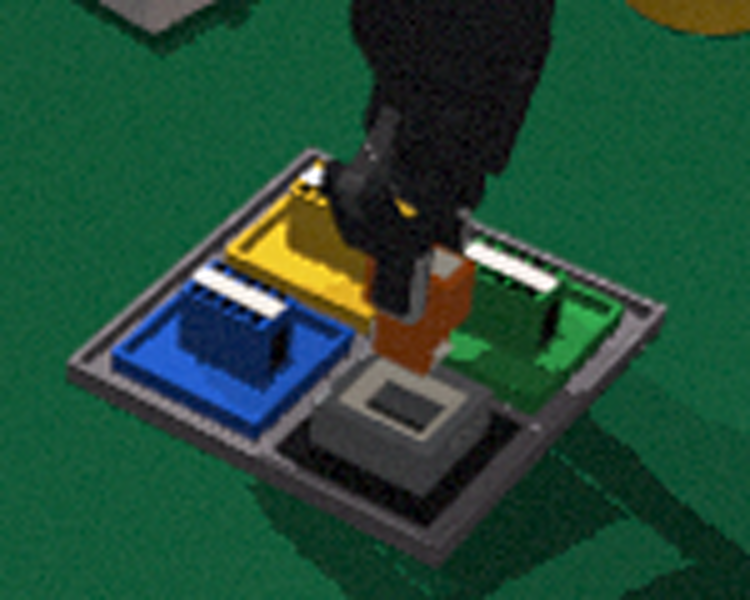

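View pics/s5c.png

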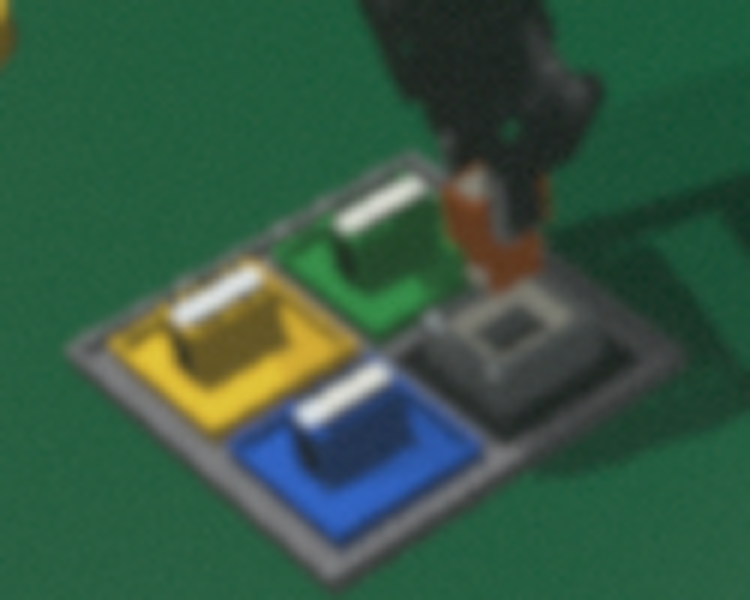

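View pics/w4.png

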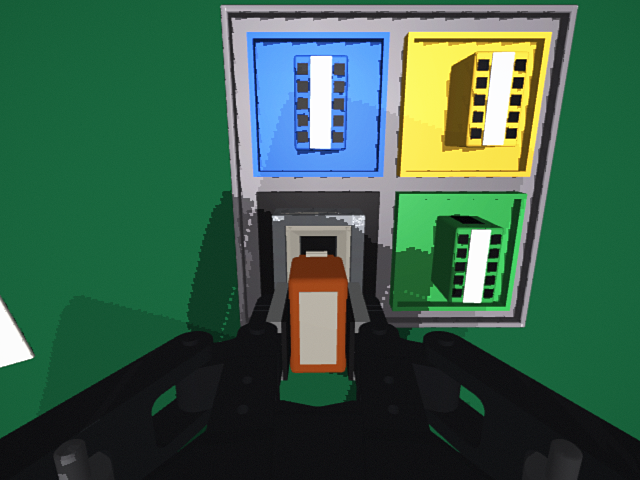

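All three plugs stand in their own bins. In the wrist view the tag's patch is at (318,328), above the socket. I'll check the tag against the socket within this one image.

```bash
python3 - <<'E'
from h import *
from bench import camera_model
f=np.load("w4.npz");p,d=f['p'],f['d'];s=dict(tool_pos=f['pos'],tool_rot=f['q']);m=camera_model('wrist')
P=cloud(d,m,s);hsv=cv2.cvtColor(p,cv2.COLOR_RGB2HSV);H,S,V=[hsv[...,i].astype(int) for i in range(3)]
r=np.zeros(H.shape,bool);r[280:375,285:350]=1
b=max(blobs(r&(S<60)&(V>110)&(d<.35),50),key=lambda b:b.sum())
print('patch',np.median(P[b][:,2]),maskrect(b,np.median(P[b][:,2]),m,s))
for n,box,mk in(('blue',(240,25,395,182),(H>103)&(H<128)&(S>110)),('yellow',(398,25,560,182),(H>17)&(H<33)&(S>130)),('green',(390,185,532,318),(H>50)&(H<70)&(S>100)&(P[...,2]>.003))):
    r=np.zeros(H.shape,bool);r[box[1]:box[3],box[0]:box[2]]=1
    bb=max(blobs(mk&r&(P[...,2]<.02),50),key=lambda b:b.sum());print(n,np.percentile(P[bb][:,2],[5,50,97]),maskrect(bb,.015,m,s))
# funnel outer: left/right edges on row 235-255
for row in(230,240,250): print(row,[ (u,int(V[row,u]),int(S[row,u])) for u in range(268,368,3)])
bb=r=np.zeros(H.shape,bool);r[215:300,260:370]=1
g=(P[...,2]>.025)&(P[...,2]<.035)&r
for row in(225,235,245):
    us=np.where(g[row])[0];print('block',row,us.min(),us.max(),cast([[us.min(),row],[us.max(),row]],.0297,m,s)[:,:2])
E
```

```text
patch 0.10666868012601687 (array([ 0.48891333, -0.19153328]), array([29.53215599, 13.76887894]), -7.464691162109375)
blue [0.00603107 0.00739043 0.01579247] (array([ 0.57403943, -0.20301794]), array([76.00141144, 75.51760101]), 82.4556884765625)
yellow [0.00604499 0.00766107 0.01602254] (array([ 0.56288177, -0.28710162]), array([78.29441071, 75.5633316 ]), 82.4537124633789)
green [0.00613621 0.0077579  0.01605288] (array([ 0.47823627, -0.27597122]), array([78.19125366, 76.48406219]), 82.42150115966797)
230 [(268, 15, 17), (271, 20, 13), (274, 90, 14), (277, 89, 17), (280, 89, 14), (283, 89, 20), (286, 159, 26), (289, 167, 24), (292, 160, 26), (295, 159, 26), (298, 161, 27), (301, 160, 27), (304, 161, 25), (307, 161, 27), (310, 160, 27), (313, 159, 26), (316, 161, 27), (319, 160, 26), (322, 161, 27), (325, 153, 25), (328, 154, 28), (331, 154, 25), (334, 153, 25), (337, 154, 26), (340, 154, 25), (343, 153, 25), (346, 157, 24), (349, 158, 26), (352, 84, 21), (355, 93, 19), (358, 99, 18), (361, 101, 20), (364, 105, 12), (367, 48, 11)]
240 [(268, 20, 13), (271, 15, 0), (274, 89, 14), (277
[... 511 characters left out ...]
92, 17), (277, 89, 20), (280, 89, 17), (283, 91, 17), (286, 103, 12), (289, 164, 25), (292, 157, 26), (295, 158, 24), (298, 161, 25), (301, 23, 33), (304, 16, 32), (307, 27, 19), (310, 27, 9), (313, 28, 18), (316, 28, 9), (319, 26, 20), (322, 24, 11), (325, 40, 13), (328, 16, 48), (331, 22, 35), (334, 18, 28), (337, 150, 27), (340, 153, 27), (343, 151, 25), (346, 163, 23), (349, 175, 25), (352, 88, 17), (355, 92, 14), (358, 91, 11), (361, 91, 17), (364, 26, 10), (367, 20, 26)]
block 225 272 363 [[ 0.51424997 -0.16896459]
 [ 0.50746725 -0.21988973]]
block 235 273 363 [[ 0.50842241 -0.16856915]
 [ 0.50166163 -0.21931246]]
block 245 273 363 [[ 0.50258239 -0.16759987]
 [ 0.49576822 -0.21872646]]
```

Tag and socket agree within 0.5 mm. Lowering into the funnel.

{"name": "jog_arm", "arguments": {"moves": [{"gripper": 255,"translation": [0,0,-0.008],"turn": 0.1},{"gripper": 255,"translation": [0,0,-0.016],"turn": 0.1},{"gripper": 255,"translation": [0,0,-0.023],"turn": 0.1},{"gripper": 255,"translation": [0,0,-0.028],"turn": 0.1},{"gripper": 255,"translation": [0,0,-0.032],"turn": 0.1},{"gripper": 255,"translation": [0,0,-0.032],"turn": 0.1},{"gripper": 255,"translation": [0,0,-0.032],"turn": 0.1}]}}

```text
clock: 21.97
tool_pos: [0.4888, -0.1901, 0.0778]
tool_rot: [-0.467, 0.465, -0.529, 0.534]
force: [-0.0, -0.8, -0.1]
finger_gap: 0.0208
```

```bash
python3 st.py .4889 -.1902 .0625
```

```text
21.97 [ 0.4888 -0.1901  0.0778] F [-0.  -0.8 -0.1] gap 0.0208 ang -97.47 down [ 0.0059 -0.0027 -1.    ]
delta [ 0.0001 -0.0001 -0.0153]
```

{"name": "jog_arm", "arguments": {"moves": [{"gripper": 255,"translation": [0,0,-0.003],"turn": 0},{"gripper": 255,"translation": [0,0,-0.006],"turn": 0},{"gripper": 255,"translation": [0,0,-0.008],"turn": 0},{"gripper": 255,"translation": [0,0,-0.01],"turn": 0}]}}

```text
clock: 22.3
tool_pos: [0.4891, -0.1903, 0.068]
tool_rot: [-0.467, 0.465, -0.529, 0.534]
force: [0.0, 0.1, 5.4]
finger_gap: 0.0206
```

```bash
python3 st.py .4889 -.1902 .0625
```

```text
22.3 [ 0.4891 -0.1903  0.068 ] F [0.  0.1 5.4] gap 0.0206 ang -97.48 down [ 0.0067 -0.0031 -1.    ]
delta [-0.0002  0.0001 -0.0055]
```

{"name": "jog_arm", "arguments": {"moves": [{"gripper": 255,"translation": [0,0,-0.002],"turn": 0},{"gripper": 255,"translation": [0,0,-0.004],"turn": 0},{"gripper": 255,"translation": [0,0,-0.0055],"turn": 0},{"gripper": 255,"translation": [0,0,-0.006],"turn": 0}]}}

```text
clock: 22.63
tool_pos: [0.4893, -0.1903, 0.0627]
tool_rot: [-0.467, 0.465, -0.529, 0.534]
force: [-5.8, 3.4, 36.3]
finger_gap: 0.0207
```

```bash
python3 st.py .4889 -.1902 .0625
```

```text
22.63 [ 0.4893 -0.1903  0.0627] F [-5.8  3.4 36.3] gap 0.0207 ang -97.48 down [ 0.0073 -0.0033 -1.    ]
delta [-0.0004  0.0001 -0.0002]
```

At home height with firm bottoming (36 N). I'll relax, then try a gentle tug to confirm the tabs caught.

{"name": "jog_arm", "arguments": {"moves": [{"gripper": 255,"translation": [0,0,0],"turn": 0},{"gripper": 255,"translation": [0,0,0.0005],"turn": 0},{"gripper": 255,"translation": [0,0,0.001],"turn": 0},{"gripper": 255,"translation": [0,0,0.001],"turn": 0}]}}

```text
clock: 22.97
tool_pos: [0.4893, -0.1903, 0.0636]
tool_rot: [-0.467, 0.465, -0.529, 0.534]
force: [0.0, 0.2, -1.7]
finger_gap: 0.0209
```

{"name": "jog_arm", "arguments": {"moves": [{"gripper": 110,"translation": [0,0,0],"turn": 0},{"gripper": 90,"translation": [0,0,0],"turn": 0},{"gripper": 70,"translation": [0,0,0],"turn": 0},{"gripper": 70,"translation": [0,0,0],"turn": 0},{"gripper": 70,"translation": [0,0,0.03],"turn": 0},{"gripper": 70,"translation": [0,0,0.06],"turn": 0},{"gripper": 70,"translation": [0,0,0.09],"turn": 0},{"gripper": 70,"translation": [0,0,0.12],"turn": 0}]}}

```text
clock: 23.63
tool_pos: [0.489, -0.1902, 0.1848]
tool_rot: [-0.467, 0.465, -0.529, 0.534]
force: [1.3, -0.2, -0.2]
finger_gap: 0.0621
```

{"name": "jog_arm", "arguments": {"moves": [{"gripper": 0,"translation": [0.04,0,0.04],"turn": 0},{"gripper": 0,"translation": [0.04,0,0.06],"turn": 0},{"gripper": 0,"translation": [0.04,0,0.06],"turn": 0},{"gripper": 0,"translation": [0.04,0,0.06],"turn": 0},{"gripper": 0,"translation": [0.04,0,0.06],"turn": 0},{"gripper": 0,"translation": [0.04,0,0.06],"turn": 0}]}}

```text
clock: 24.13
tool_pos: [0.5279, -0.1898, 0.2437]
tool_rot: [-0.467, 0.466, -0.53, 0.533]
force: [0.5, -0.3, 0.3]
finger_gap: 0.0854
```

```bash
python3 look.py wrist w5;python3 look.py side s6; python3 - <<'E'
from h import *
from bench import camera_model
f=np.load("w5.npz");p,d=f['p'],f['d'];s=dict(tool_pos=f['pos'],tool_rot=f['q']);m=camera_model('wrist')
P=cloud(d,m,s);hsv=cv2.cvtColor(p,cv2.COLOR_RGB2HSV);H,S,V=[hsv[...,i].astype(int) for i in range(3)]
t=(P[...,2]>.045)&(P[...,2]<.09)&(d>0)&(np.hypot(P[...,0]-.489,P[...,1]+.1915)<.035)
w=t&(S<60)&(V>90);b=max(blobs(w,20),key=lambda b:b.sum());q=P[b]
A=np.c_[q[:,:2]-q[:,:2].mean(0),np.ones(len(q))];print('tag top',np.median(q[:,2]),'slope',np.linalg.lstsq(A,q[:,2],rcond=None)[0],*maskrect(b,.0587,m,s))
for n,c in(('blue',(.574,-.203)),('yellow',(.5625,-.287)),('green',(.478,-.2765))):
    t=(P[...,2]>.03)&(P[...,2]<.055)&(d>0)&(np.hypot(P[...,0]-c[0],P[...,1]-c[1])<.035)&(S<60)&(V>100)
    b=max(blobs(t,20),key=lambda b:b.sum());print(n,np.median(P[b][:,2]),*maskrect(b,.0408,m,s))
a=cv2.imread('pics/s6.png');cv2.imwrite('pics/s6c.png',cv2.resize(a[120:440,160:460],None,fx=1.8,fy=1.8,interpolation=2))
E
```

```text
24.1333 [ 0.5279 -0.1898  0.2437] [ 0.5 -0.3  0.3] 0.08544292475442013
24.1833 [ 0.5279 -0.1899  0.2436] [ 0.3 -0.4  0.4] 0.0854837280469553
tag top 0.05956254582187448 slope [ 0.0028735  -0.00122087  0.05953189] [ 0.48950812 -0.1907457 ] [29.11607552 13.49318504] -7.4870147705078125
blue 0.04195484601528687 [ 0.573487   -0.20427458] [42.08495712  9.60176659] -7.363990783691406
yellow 0.04191317929265537 [ 0.56358569 -0.28984006] [41.15212631 10.22186184] -7.5796661376953125
green 0.041952627179992485 [ 0.47853751 -0.27807098] [42.47406006 10.99798298] -8.534744262695312
```

View pics/w5.png

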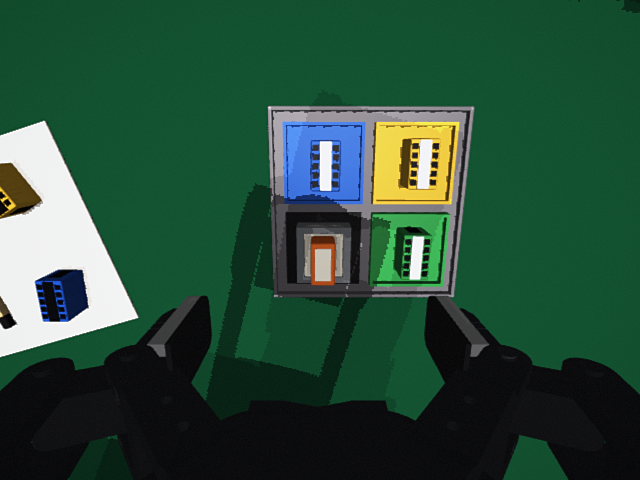

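View pics/s6c.png

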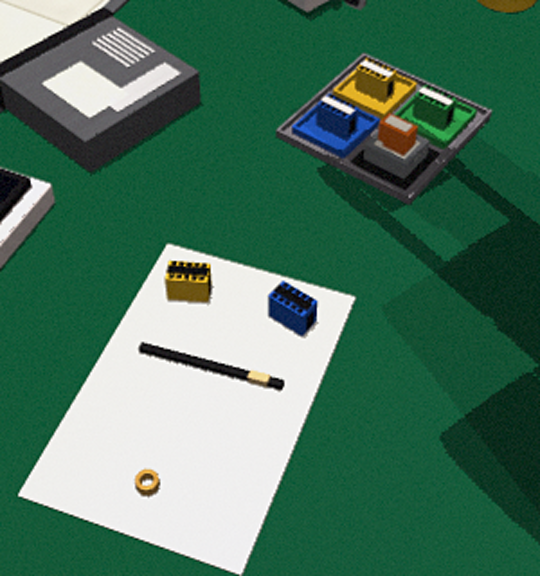

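Everything is in place. The tag top is 17.6 mm above the plug tops (18 expected at home) and level. Handing in.

```bash
python3 -c "
from bench import env
print(env.job_done())"
```

```text
the job is handed in; nothing more can be done
None
```

The job is done and handed in at about 24 s. The green, yellow and blue finished plugs each stand upright in the bin of their own colour. After that I pressed the orange tag into the socket, with force peaking at about 36 N at home height. I then let go, opened the gripper and backed it clear.

**Last checks:**
- **Tag:** its top is 17.6 mm above the plug tops, against 18 mm expected when fully home. It is level within 0.2° and lined up with the socket. A 1 mm tug before letting go met only about 1.7 N, so that is weak evidence the tabs caught; the height is the stronger sign.
- **Plugs:** all three tops are at the same height, within about 3 mm of their bin centres and about 1° of square.
- **Left on the pad:** the unfinished blue and yellow plugs, the pen and the ring look unmoved.
- **Tool tilt:** the tool built up about 2° of tilt during fast moves. I took most of it out before grasping the tag.

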